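Screw the battery cap back onto the repaired camera

ROBOT

A 6-joint arm with a two-finger parallel gripper is mounted at the origin on the work surface. World frame = base frame: x ahead of the robot, y to its left, z up, the work surface at z = 0. Lengths are in m, angles in rad, forces in N, time in s.
With the tool pointing down it reaches from about 0.3 to 0.775 m from the base axis. Payload 14.6 kg.
Tool frame: the origin (TCP) lies where the fingers leave the gripper's body, on its centre line; the fingertips stand 97 mm ahead of it and the grasp point (between the pads) lies 78 mm ahead of it (ctrl.finger_overhang is the distance from the TCP to the fingertips, in m); z points along the fingers, y is the direction in which the jaws open and shut (so a half turn about z gives the same grasp; the last joint's range is limited). The gripper opens to 94 mm and grips with 3 to 60 N. Pads are 16 mm wide; open, the fingers measure 119 mm over their backs; the gripper's body (75 mm by 177 mm) begins 78 mm behind the grasp point.
Start: joints at [1.059, 0.3, 1.521, -0, 1.321, -0.067], TCP at [0.237, 0.496, 0.303] pointing down, gripper open.
Joint ranges: [-3.03, 3.03], [-0.79, 2.21], [0.23, 2.52], [-1.04, 4.18], [0, 3.07], [-2.55, 2.55]. Speed limits (rad/s): [2.22, 2.22, 2.57, 3.14, 3.14, 3.14].

INTERFACE

Orientations are given as [roll, pitch, yaw] about the fixed x, y, z axes, in that order (R = Rz(yaw) Ry(pitch) Rx(roll)).
In Python, from station import ctrl, imaging, hand_in gives the robot as it stands.
- The arm moves only by the shell command python3 -m pendant 'ROWS' [FORCE]. ROWS is JSON, a list of rows, each a list of 7 numbers: the shift along the tool's x, y, z normalised to -1 to 1, where 1 is 120 mm, then the turn, a rotation vector about the tool's x, y, z normalised to -1 to 1, where 1 is 30 degrees, then the closure, from -1 (fully open) to 1 (shut). A call has 1 to 10 rows; each row shifts and turns the commanded pose from where the row before left it, along the tool's axes as they then stand; what a row does not reach is not made up. A row lasts 1/12 s, in which the tool goes at most 41.7 mm and 7.16 degrees, less where a joint would pass 70% of its speed; a pose out of reach is approached as far as the arm can. A call with a number of a shift or a turn outside -1 to 1 is refused whole. A call with a gripper value outside its range is refused whole. The fingers move at their own pace and stop on an object; FORCE is the grip in N (left out, the last holds). Time passes only in rows, so rows that do not move let the fingers close. It gives the time, the measured TCP pose, the force and the opening at its end, in the units of the state.
- ctrl.get_obs(): the state, without advancing time (a new reading comes with each control period).
- imaging.camera(name): name is "scene" or "top" or "wrist"; returns a dict with "image" (384x512x3 uint8, red, green, blue), "mtx" (3x3 intrinsics, pixels), "rvec" (rotation vector, rad) and "tvec" (3), from world to camera coordinates, as OpenCV has them. Camera axes: x right, y down, z forward; pixel columns grow to the right and rows downward; lengths in m; the calibration is good to about 2 mm. A picture is of the moment at which its call begins. There is no depth.
- hand_in(): hands the job in, once; it reports no verdict.
The state is a dict: "time_s": time; "qpos": joint angles; "joint_vel": joint speeds; "tau": joint torques, N m; "ee_pos": TCP position; "eef_rot": TCP orientation; "force": force on the tool from outside, world axes, zero at the start; "moment": the same for the moment, N m; "grip_width": finger opening in m.
Only numpy, scipy, OpenCV 4.12 (cv2) and the standard library are available. Lean on these libraries where they do the work, as an engineer would, in place of code of your own. Each camera call takes 0.05 s, during which the arm holds its last target.

TASK

Screw the loose battery cap back onto the white outdoor camera that stands in the bench stand: set it over the neck, press it down gently against the battery spring and turn it backward (anticlockwise seen from above) until you feel it drop into the thread starts, then screw it forward (clockwise) until it is fully home, and let go. Do not force it, and leave the other things on the bench where they are.

Things in the scene. Friction and masses are not known exactly. Their poses are not given: they have to be found in the camera images.
- cap: Loose black battery cap, about 70 g, 60 mm across, 52 mm high with its grip bar, standing upright, open side down, on a grey felt mat 3 mm thick. Origin: centre of its lower rim; z up its axis. Skirt: outside radius 30, inside 26, depth inside 22 mm. Hidden in the skirt three lugs, 120 degrees apart, stand in to radius 21.5 mm, 7.5 mm wide, 1 to 5 mm over the origin; where they lie round the cap is not marked.
- grip (a point): Middle of the cap's grip bar, on its axis, 39 mm over the cap's origin. The bar is 44 mm long along the cap's x, 14 mm wide along its y, and stands 26 to 52 mm over the cap's origin, on the cap's flat top.
- camera: White outdoor camera, a cylinder 68 mm across standing lens down in a 100 mm square wooden bench stand, fixed to the table. Origin: centre of the stand's underside on the table; z up. Its flat shoulder is 95 mm over the origin; the grey neck stands on it.
- seat (a point): Point on the neck's axis at the shoulder, 95 mm over the table. Cap origin over this point: 14 mm when it just touches the battery stud, which holds it up; 8.5 to 12 mm pressed onto the thread's upper edges, rising as it turns anticlockwise (11.5 mm on their lips); 2.5 mm pressed to the floor of the thread starts, 4.5 mm as the thread takes hold; 1 mm fully home, held up against the thread by the spring.
- neck: Threaded grey neck, 40 mm across (49 over the threads), 20 mm high, fixed at any turn about its axis. Origin at the seat, z up. Three thread starts 120 degrees apart, place not given: an anticlockwise turn of 0 to 105 degrees reaches one and a firm wall; from there it screws home clockwise in 60 to 80 degrees, to a firm stop. Lips stop a cap turned clockwise too early. It bears 35 N in all.
- stud_top (a point): Top of the sprung steel battery stud in the neck, 20 mm across, 36 mm over the seat when free. It presses the cap's inside up with 2.2 N at first touch, growing 0.4 N per mm, to 7.4 N at home.
- screwdriver: Bystander: screwdriver with a grey handle, 170 mm long, lying. Origin under its middle, long axis x.
- adapter: Bystander: black plug-in power adapter, 50 x 75 x 32 mm. Origin: centre of its underside.
- jar: Bystander: small jar with a steel lid, 52 mm across, 70 mm high. Origin: centre of its underside.
- bezel: Bystander: flat black lens ring, 68 mm across, 12 mm high, lying. Origin: centre of its underside.
- cell: Bystander: steel battery cell standing upright, 26 mm across, 50 mm high. Origin: centre of its underside.
- tray: Bystander: grey parts tray, 90 x 140 x 25 mm. Origin: centre of its underside.
Mind the look-alikes: they are no part of the job. Leave any green look-alike of the cap alone.

How it is judged:
By the outcome, as a careful person would: the job done as asked, in the order asked, and still so for the second after the job is handed in, with the robot touching nothing.
It also fails if it takes over 72 s, if anything falls off the work surface, if the arm or the gripper's body presses on something with over 40 N, if the wrist force passes 120 N, or if a joint passes its speed limit or range.

## Working session

There is one attempt and no reset: what is moved stays moved. The work goes in short steps, Python scripts to look and compute and a shell command to move; the robot and the scene stay as the last step left them, time stands still between calls to the robot, and variables do not carry over. Pictures are saved under pics/ and viewed, and the job is handed in when it is done.

```bash
ls; mkdir -p pics; python3 - <<'E'
from station import ctrl, imaging
import cv2
o=ctrl.get_obs(); print(o, ctrl.finger_overhang)
for n in ("scene","top","wrist"):
    c=imaging.camera(n); cv2.imwrite(f"pics/{n}0.png",c["image"][:,:,::-1]); print(n,c["mtx"].tolist(),c["rvec"],c["tvec"])
E
```

```text
pics
{'time_s': 0.0, 'qpos': array([ 1.05944063e+00,  3.00454411e-01,  1.52159917e+00, -3.26418861e-05,
        1.32070598e+00, -6.65974082e-02]), 'joint_vel': array([ 0.00038233, -0.00051155, -0.00011667,  0.00154364, -0.00024084,
        0.00040789]), 'tau': array([ 1.44256461e-03, -5.31813705e+01, -3.52733195e+01,  7.09385751e-02,
        2.44765927e-02, -6.71930684e-05]), 'ee_pos': array([0.23656002, 0.49635082, 0.30208777]), 'eef_rot': array([-3.14042623e+00, -4.61088862e-05,  2.69684243e+00]), 'force': array([0.09644502, 0.06212055, 0.14912163]), 'moment': array([0.0072388 , 0.02247004, 0.03787298]), 'grip_width': 0.09396238696307482} 0.0972
scene [[498.13326975909735, 0.0, 258.48530278426], [0.0, 498.13326975909735, 177.60850461155502], [0.0, 0.0, 1.0]] [ 1.72976423  1.44156068 -0.79999431] [-0.1238467  -0.22181425  1.5390555 ]
top [[488.379988112556, 0.0, 251.32700213928493], [0.0, 488.379988112556, 186.8468540351212], [0.0, 0.0, 1.0]] [ 2.15813923 -2.21306172  0.08426673] [0.04369865 0.54700814 1.17855776]
wrist [[314.4818888173555, 0.0, 256.13320746679597], [0.0, 314.4818888173555, 192.97834413767808], [0.0, 0.0, 1.0]] [-2.48554642 -1.56843018 -0.18106095] [-0.55003448 -0.02359978  0.39055496]
```

View pics/top0.png

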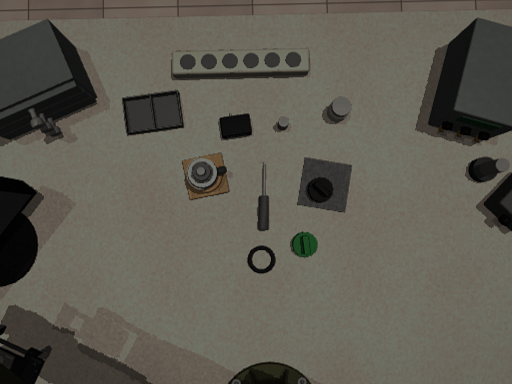

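View pics/scene0.png

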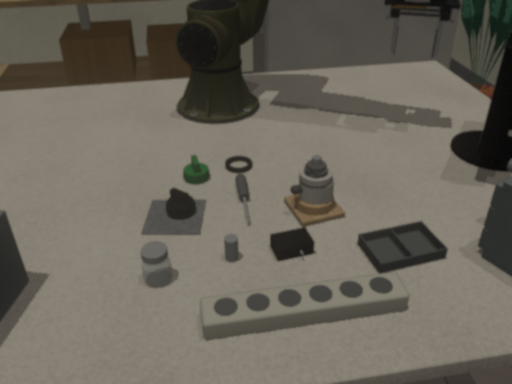

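View pics/wrist0.png

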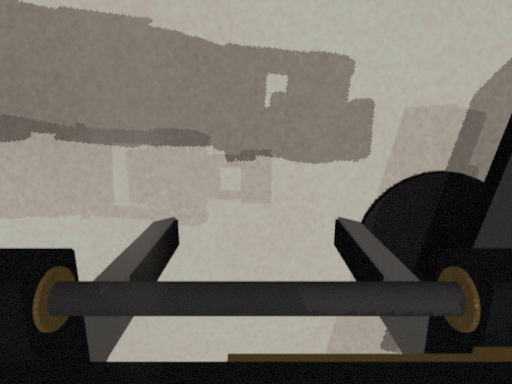

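Candidates for the cap in the top view are the black knob on the grey mat (320,188), the green look-alike (304,244), the black ring/bezel (261,259) and the jar (340,108). The black capped part on the felt mat fits the description. I'll check it in a close crop and measure it.

```bash
cat > h.py <<'E'
import cv2, numpy as np
from station import ctrl, imaging
def unproj(c,uv,z):
    R=cv2.Rodrigues(c["rvec"])[0]; t=np.array(c["tvec"]).ravel()
    p=cv2.undistortPoints(np.array([[uv]],float),c["mtx"],None).ravel()
    d=R.T@np.array([p[0],p[1],1]); o=-R.T@t
    return o+d*(z-o[2])/d[2]
def proj(c,P):
    return cv2.projectPoints(np.array(P,float).reshape(-1,3),c["rvec"],c["tvec"],c["mtx"],None)[0].reshape(-1,2)
E
python3 - <<'E'
from h import *
c=imaging.camera("top"); im=c["image"][:,:,::-1]
a=cv2.resize(im[150:220,290:360],None,fx=8,fy=8,interpolation=cv2.INTER_CUBIC)
b=cv2.resize(im[142:212,170:240],None,fx=8,fy=8,interpolation=cv2.INTER_CUBIC)
v=np.hstack([a,b]); v=cv2.resize(v,(800,400)); v=np.clip(v.astype(float)*1.8,0,255).astype(np.uint8)
cv2.imwrite("pics/crop1.png",v)
c2=imaging.camera("scene"); im=c2["image"][:,:,::-1]
a=cv2.resize(im[170:240,140:210],(400,400),interpolation=cv2.INTER_CUBIC)
b=cv2.resize(im[150:220,280:350],(400,400),interpolation=cv2.INTER_CUBIC)
cv2.imwrite("pics/crop2.png",np.clip(np.hstack([a,b])*1.8,0,255).astype(np.uint8))
print(unproj(c,(320,188),.029), unproj(c,(203,173),.11))
E
```

```text
[ 0.54027167 -0.13720502  0.029     ] [0.5756303  0.13940277 0.11      ]
```

View pics/crop1.png

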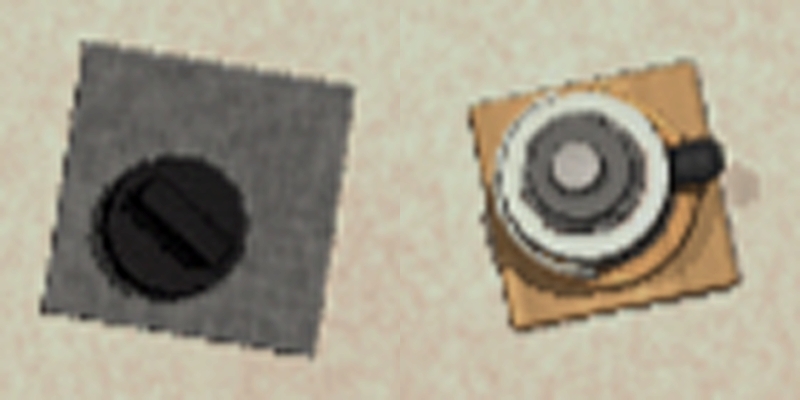

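View pics/crop2.png

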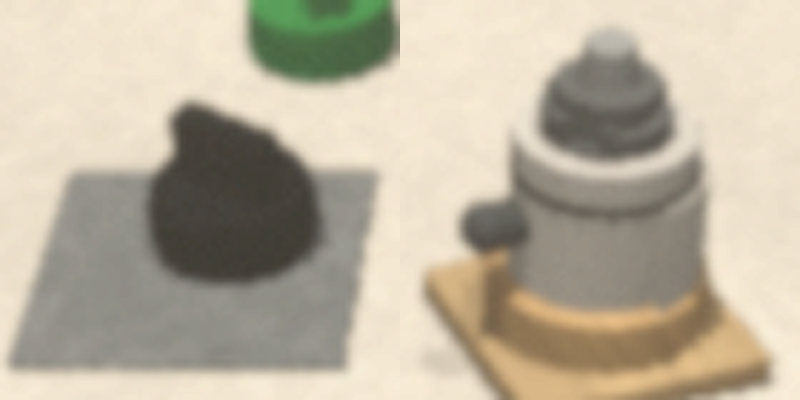

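The crop shows a black cap with a diagonal grip bar on the felt, centred near top pixel (320,189). The camera neck and stud are at about (200,172). I'll get rough poses, then plan a hover for a wrist-camera view.

```bash
cat >> h.py <<'E'
from scipy.spatial.transform import Rotation as Ro
def tool():
    o=ctrl.get_obs(); return Ro.from_euler("xyz",o["eef_rot"]), o["ee_pos"], o
def goto(p,yaw=None,roll=np.pi):
    """delta in pendant units from current measured pose to tcp p, tool down with yaw"""
    R,q,o=tool(); yaw=o["eef_rot"][2] if yaw is None else yaw
    T=Ro.from_euler("xyz",[roll,0,yaw])
    d=R.inv().apply(np.array(p)-q)/.12
    rv=(R.inv()*T).as_rotvec(degrees=True)/30
    print("tot shift units",d.round(3),"turn units",rv.round(3))
def st():
    o=ctrl.get_obs(); print("t",round(o["time_s"],2),"ee",o["ee_pos"].round(4),"rot deg",np.degrees(o["eef_rot"]).round(2),"F",o["force"].round(2),"M",o["moment"].round(3),"w",round(o["grip_width"],4),"q",o["qpos"].round(3))
E
python3 - <<'E'
from h import *
R,q,o=tool(); c=imaging.camera("wrist")
Rc=cv2.Rodrigues(c["rvec"])[0]; t=np.array(c["tvec"]).ravel(); cp=-Rc.T@t
print("cam in tool pos",R.inv().apply(cp-q),"cam axes in tool\n",(R.inv().as_matrix()@Rc.T).round(3))
print("tool axes world\n",R.as_matrix().round(3))
ct=imaging.camera("top")
for uv in [(290+150/5.714,150+180/5.714),(290+235/5.714,150+240/5.714),(290+130/5.714,150+200/5.714),(290+210/5.714,150+265/5.714)]: print(unproj(ct,uv,.055))
print("flat top",unproj(ct,(320.3,188.9),.029),"neck top",unproj(ct,(170+(580-400)/5.714,142+168/5.714),.115),"stud",unproj(ct,(170+(578-400)/5.714,142+164/5.714),.131))
st()
goto([.50,-.135,.28],R.as_euler("xyz")[2])
E
```

```text
cam in tool pos [ 0.06671776  0.00066325 -0.08255329] cam axes in tool
 [[-0.    -0.973 -0.23 ]
 [ 1.    -0.    -0.   ]
 [ 0.    -0.23   0.973]]
tool axes world
 [[-0.903  0.43  -0.   ]
 [ 0.43   0.903 -0.   ]
 [ 0.    -0.001 -1.   ]]
[ 0.55426909 -0.12503153  0.055     ]
[ 0.52830097 -0.15958457  0.055     ]
[ 0.546109   -0.11639401  0.055     ]
[ 0.51813525 -0.14878169  0.055     ]
flat top [ 0.53805669 -0.13785776  0.029     ] neck top [0.57882807 0.14225747 0.115     ] stud [0.57869082 0.14145702 0.131     ]
t 0.35 ee [0.2366 0.4965 0.3025] rot deg [-179.98   -0.    154.51] F [-0.24  0.52 -0.24] M [-0.009  0.005 -0.014] w 0.0943 q [ 1.059  0.3    1.521  0.     1.321 -0.067]
tot shift units [-4.245 -3.806  0.189] turn units [-0.001 -0.     0.   ]
```

```bash
python3 -m pendant '[[-0.26,-0.21,0,0,0,0,-1],[-0.26,-0.21,0,0,0,0,-1],[-0.26,-0.21,0,0,0,0,-1],[-0.26,-0.21,0,0,0,0,-1],[-0.26,-0.21,0,0,0,0,-1],[-0.26,-0.21,0,0,0,0,-1],[-0.26,-0.21,0,0,0,0,-1],[-0.26,-0.21,0,0,0,0,-1],[-0.26,-0.21,0,0,0,0,-1]]'; python3 -m pendant '[[-0.26,-0.21,0,0,0,0,-1],[-0.26,-0.21,0,0,0,0,-1],[-0.26,-0.21,0,0,0,0,-1],[-0.26,-0.21,0,0,0,0,-1],[-0.26,-0.21,0,0,0,0,-1],[-0.26,-0.21,0,0,0,0,-1],[-0.26,-0.21,0,0,0,0,-1],[-0.12,-0.10,0,0,0,0,-1],[0,0,0,0,0,0,-1]]'; python3 -m pendant '[[0,0,0,0,0,0.23,-1],[0,0,0,0,0,0.23,-1],[0,0,0,0,0,0.23,-1],[0,0,0,0,0,0.23,-1],[0,0,0,0,0,0.23,-1],[0,0,0,0,0,0.23,-1],[0,0,0,0,0,0.23,-1],[0,0,0,0,0,0.23,-1],[0,0,0,0,0,0.23,-1],[0,0,0,0,0,0.23,-1]]';  python3 -m pendant '[[0,0,0,0,0,0.23,-1],[0,0,0,0,0,0.23,-1],[0,0,0,0,0,0.23,-1],[0,0,0,0,0,0.23,-1],[0,0,0,0,0,0.16,-1],[0,0,0,0,0,0,-1],[0,0,0,0,0,0,-1]]'
python3 - <<'E'
from h import *
st(); c=imaging.camera("wrist"); cv2.imwrite("pics/w1.png",c["image"][:,:,::-1])
goto([.538,-.139,.28],np.radians(53))
E
```

```text
time_s: 1.1
ee_pos: [0.3929, 0.169, 0.3029]
eef_rot: [3.141, 0.0, 2.697]
force: [0.5, 1.0, 0.5]
grip_width: 0.0938
time_s: 1.85
ee_pos: [0.5224, -0.1026, 0.3021]
eef_rot: [-3.141, -0.0, 2.693]
force: [-0.7, -0.5, -0.8]
grip_width: 0.0941
time_s: 2.68
ee_pos: [0.5214, -0.0986, 0.3027]
eef_rot: [-3.142, -0.0, 1.487]
force: [0.0, 0.1, -0.8]
grip_width: 0.0942
time_s: 3.27
ee_pos: [0.5215, -0.0988, 0.3027]
eef_rot: [-3.142, -0.0, 0.93]
force: [0.2, -0.7, -0.7]
grip_width: 0.0938
t 3.27 ee [ 0.5215 -0.0988  0.3027] rot deg [-180.     -0.     53.31] F [ 0.17 -0.67 -0.71] M [-0.026  0.085  0.006] w 0.0938 q [-0.256  0.257  1.576  0.     1.309  0.384]
tot shift units [-0.186  0.31   0.189] turn units [-0.    -0.     0.011]
```

View pics/w1.png

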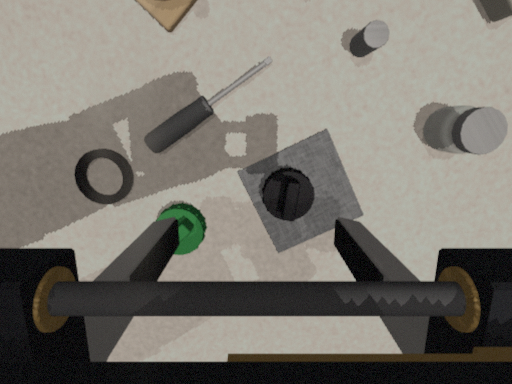

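The wrist view shows the cap at (288,193) on its mat with the bar nearly upright in the picture. The green look-alike is at (183,229) and the bezel at (104,176).

```bash
cat >> h.py <<'E'
def capmodel(x,y,yaw,z0):
    a=np.radians(yaw); X=np.array([np.cos(a),np.sin(a),0]); Y=np.array([-np.sin(a),np.cos(a),0]); o=np.array([x,y,z0])
    th=np.linspace(0,2*np.pi,60)[:,None]
    circ=lambda r,h:o+r*(np.cos(th)*X+np.sin(th)*Y)+[0,0,h]
    bar=lambda h:np.array([o+sx*.022*X+sy*.007*Y+[0,0,h] for sx,sy in((1,1),(1,-1),(-1,-1),(-1,1),(1,1))])
    return [circ(.03,0),circ(.03,.026),bar(.026),bar(.052)]
def crop(c,u,v,h,curves,name,gain=2.,px=600):
    im=c["image"][:,:,::-1]; u0,v0=int(u-h),int(v-h); s=px/(2*h)
    a=np.clip(cv2.resize(im[v0:v0+2*h,u0:u0+2*h],(px,px),interpolation=cv2.INTER_CUBIC)*gain,0,255).astype(np.uint8)
    cols=[(0,0,255),(0,255,255),(255,0,0),(0,255,0)]
    for i,k in enumerate(curves):
        p=((proj(c,k)-[u0,v0]+.5)*s).round().astype(int); cv2.polylines(a,[p.reshape(-1,1,2)],False,cols[i%4],1)
    cv2.imwrite("pics/"+name,a)
E
python3 - <<'E'
from h import *
c=imaging.camera("wrist"); ct=imaging.camera("top")
print(unproj(c,(288,193),.035))
crop(c,288,193,40,[],"w2.png",4)
crop(c,288,193,40,capmodel(.54,-.139,53,.003),"w3.png",4)
a=cv2.imread("pics/w2.png");b=cv2.imread("pics/w3.png");cv2.imwrite("pics/w23.png",cv2.resize(np.hstack([a,b]),(800,400)))
E
```

```text
[ 0.54073086 -0.133354    0.035     ]
```

View pics/w23.png

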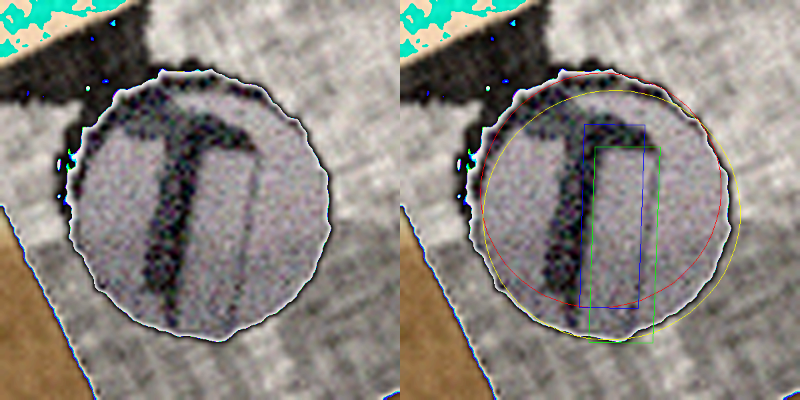

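```bash
python3 - <<'E'
from h import *
c=imaging.camera("wrist"); ct=imaging.camera("top")
crop(c,288,193,40,capmodel(.538,-.1375,46.5,.003),"w3.png",4)
crop(ct,320,188,25,capmodel(.538,-.1375,46.5,.003),"w2.png",3)
a=cv2.imread("pics/w2.png");b=cv2.imread("pics/w3.png");cv2.imwrite("pics/w24.png",cv2.resize(np.hstack([a,b]),(800,400)))
E
```

```text
(no output)
```

View pics/w24.png

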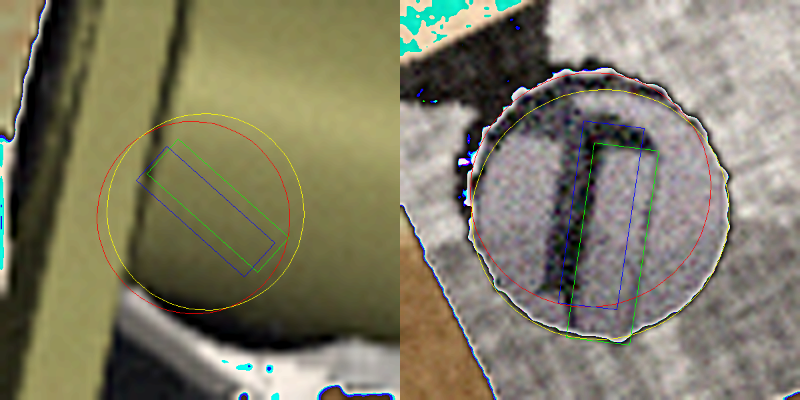

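```bash
python3 - <<'E'
from h import *
goto([.538,-.1375,.20],np.radians(46.5))
E
```

```text
tot shift units [-0.173  0.301  0.855] turn units [-0.     0.     0.223]
```

```bash
python3 -m pendant '[[-0.087,0.15,0,0,0,0,-1],[-0.086,0.151,0,0,0,0,-1],[0,0,0.3,0,0,0.112,-1],[0,0,0.3,0,0,0.111,-1],[0,0,0.255,0,0,0,-1],[0,0,0,0,0,0,-1],[0,0,0,0,0,0,-1]]'
python3 - <<'E'
from h import *
st(); c=imaging.camera("wrist"); cv2.imwrite("pics/w5.png",c["image"][:,:,::-1])
u=proj(c,[[.538,-.1375,.03]])[0]; print(u)
crop(c,u[0],u[1],60,capmodel(.538,-.1375,46.5,.003),"w6.png",4)
E
```

```text
time_s: 4.1
ee_pos: [0.5379, -0.1376, 0.1999]
eef_rot: [-3.14, 0.001, 0.811]
force: [0.4, -0.5, 0.3]
grip_width: 0.094
t 4.1 ee [ 0.5379 -0.1376  0.1999] rot deg [-1.7989e+02  5.0000e-02  4.6480e+01] F [ 0.39 -0.49  0.28] M [0.033 0.1   0.015] w 0.094 q [-0.316  0.417  1.615  0.     1.112  0.443]
[257.24819523 200.93367425]
```

View pics/w6.png

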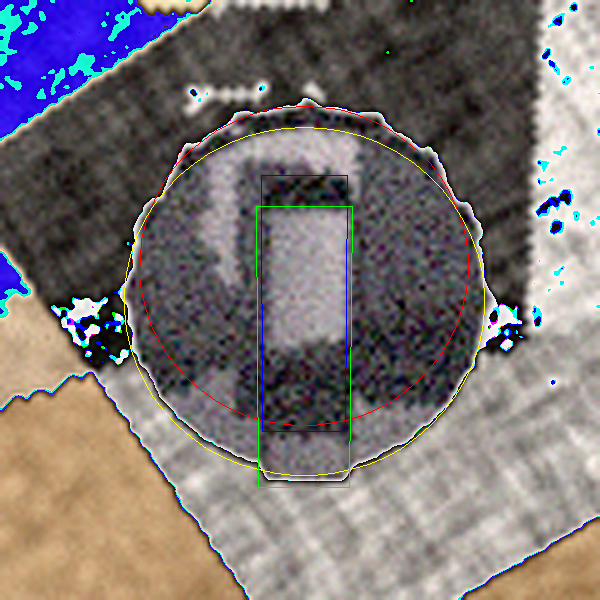

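```bash
python3 -m pendant '[[0.006,0,0.3,0,0,0,-1],[0,0,0.2,0,0,0,-1],[0,0,0.083,0,0,0,-1],[0,0,0,0,0,0,-1],[0,0,0,0,0,0,0.2]]' 10
python3 -m pendant '[[0,0,0,0,0,0,1],[0,0,0,0,0,0,1],[0,0,0,0,0,0,1],[0,0,0,0,0,0,1],[0,0,0,0,0,0,1],[0,0,0,0,0,0,1],[0,0,0,0,0,0,1]]' 10
python3 -c "
from h import *
st()"
```

```text
time_s: 4.57
ee_pos: [0.5394, -0.1373, 0.132]
eef_rot: [3.14, -0.001, 0.811]
force: [-0.1, -1.2, 1.2]
grip_width: 0.0902
time_s: 5.15
ee_pos: [0.5386, -0.1371, 0.1302]
eef_rot: [3.142, 0.0, 0.81]
force: [-0.5, -1.0, -0.4]
grip_width: 0.0436
t 5.15 ee [ 0.5386 -0.1371  0.1302] rot deg [180.     0.    46.42] F [-0.55 -1.03 -0.39] M [-0.018  0.139  0.016] w 0.0436 q [-0.315  0.514  1.658 -0.     0.969  0.445]
```

```bash
python3 -m pendant '[[0,0,0,0,0,0,1],[0,0,0,0,0,0,1],[0,0,0,0,0,0,1],[0,0,0,0,0,0,1],[0,0,0,0,0,0,1],[0,0,0,0,0,0,1],[0,0,0,0,0,0,1]]' 10
python3 -m pendant '[[0,0,0,0,0,0,1],[0,0,0,0,0,0,1],[0,0,0,0,0,0,1],[0,0,0,0,0,0,1]]' 30
python3 -c "
from h import *
st()"
```

```text
time_s: 5.73
ee_pos: [0.5386, -0.1371, 0.1301]
eef_rot: [3.142, 0.0, 0.81]
force: [-0.1, 0.3, -0.3]
grip_width: 0.014
time_s: 6.07
ee_pos: [0.5385, -0.1371, 0.1301]
eef_rot: [-3.142, 0.0, 0.81]
force: [0.5, 0.9, -0.4]
grip_width: 0.014
t 6.07 ee [ 0.5385 -0.1371  0.1301] rot deg [-180.      0.     46.43] F [ 0.54  0.9  -0.38] M [-0.071  0.077  0.   ] w 0.014 q [-0.315  0.514  1.658 -0.     0.969  0.445]
```

```bash
python3 -m pendant '[[0,0,-0.05,0,0,0,1],[0,0,-0.2,0,0,0,1],[0,0,-0.33,0,0,0,1],[0,0,-0.33,0,0,0,1],[0,0,-0.33,0,0,0,1],[0,0,-0.33,0,0,0,1],[0,0,0,0,0,0,1],[0,0,0,0,0,0,1]]' 30
python3 - <<'E'
from h import *
st(); goto([.517,.077,.33],np.radians(46.4))
ct=imaging.camera("top"); cv2.imwrite("pics/top1.png",ct["image"][:,:,::-1])
th=np.linspace(0,2*np.pi,60)[:,None]
circ=lambda x,y,z,r: np.array([x,y,z])+r*np.hstack([np.cos(th),np.sin(th),0*th])
x,y=.5788,.1418
u=proj(ct,[[x,y,.11]])[0]
K=[circ(x,y,.095,.034),circ(x,y,.115,.020),circ(x,y,.131,.010)]
crop(ct,u[0],u[1],25,[],"n1.png",2); crop(ct,u[0],u[1],25,K,"n2.png",2)
a=cv2.imread("pics/n1.png");b=cv2.imread("pics/n2.png");cv2.imwrite("pics/n12.png",cv2.resize(np.hstack([a,b]),(800,400)))
E
```

```text
time_s: 6.73
ee_pos: [0.5387, -0.1371, 0.3208]
eef_rot: [3.138, -0.002, 0.81]
force: [-1.1, 0.0, -1.6]
grip_width: 0.0132
t 6.73 ee [ 0.5387 -0.1371  0.3208] rot deg [ 1.7978e+02 -1.1000e-01  4.6430e+01] F [-1.06  0.01 -1.56] M [-0.025  0.129 -0.061] w 0.0132 q [-0.315  0.298  1.481  0.     1.358  0.445]
tot shift units [ 1.168 -1.361 -0.08 ] turn units [ 0.007 -0.004  0.001]
```

View pics/n12.png

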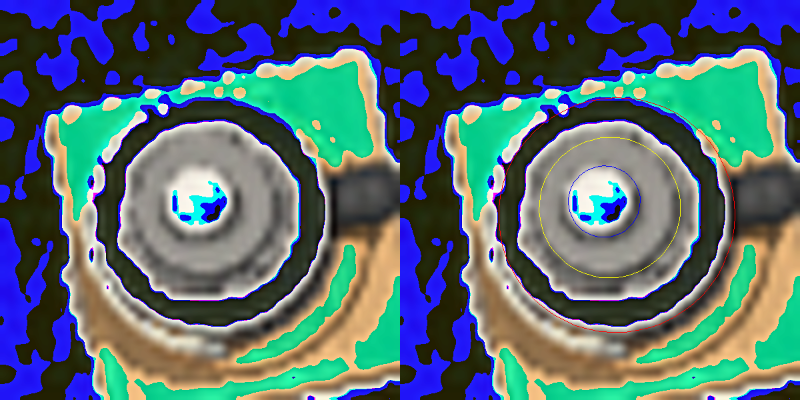

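```bash
python3 -m pendant '[[0.22,-0.25,0,0,0,0,1],[0.22,-0.25,0,0,0,0,1],[0.22,-0.25,0,0,0,0,1],[0.22,-0.25,0,0,0,0,1],[0.22,-0.25,0,0,0,0,1],[0.07,-0.11,0,0,0,0,1],[0,0,0,0,0,0,1],[0,0,0,0,0,0,1]]' 30
python3 - <<'E'
from h import *
st(); c=imaging.camera("wrist"); cv2.imwrite("pics/w7.png",c["image"][:,:,::-1]); print(proj(c,[[.579,.142,.11]]))
E
```

```text
time_s: 7.45
ee_pos: [0.5168, 0.0775, 0.3172]
eef_rot: [-3.14, 0.002, 0.812]
force: [0.7, 0.5, -0.4]
grip_width: 0.0136
t 7.45 ee [0.5168 0.0775 0.3172] rot deg [-1.7992e+02  1.1000e-01  4.6520e+01] F [ 0.65  0.55 -0.42] M [-0.104  0.067 -0.012] w 0.0136 q [ 0.079  0.228  1.577 -0.     1.339  0.838]
[[258.0335358   91.35044114]]
```

View pics/w7.png

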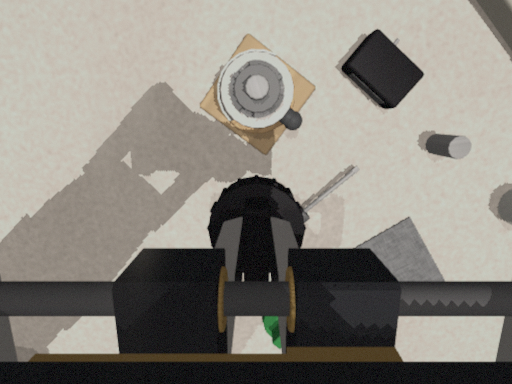

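The wrist view shows the cap held at (256,220), the neck and stud at (258,88), and the adapter and cell clear to the right.

```bash
cat >> h.py <<'E'
th=np.linspace(0,2*np.pi,60)[:,None]
circ=lambda x,y,z,r: np.array([x,y,z])+r*np.hstack([np.cos(th),np.sin(th),0*th])
neckm=lambda x,y:[circ(x,y,.095,.034),circ(x,y,.115,.020),circ(x,y,.131,.010)]
E
python3 - <<'E'
from h import *
c=imaging.camera("wrist")
x,y=.5795,.1428
u=proj(c,[[x,y,.11]])[0]
crop(c,u[0],u[1],45,[],"n1.png",1.6); crop(c,u[0],u[1],45,neckm(x,y),"n2.png",1.6)
a=cv2.imread("pics/n1.png");b=cv2.imread("pics/n2.png");cv2.imwrite("pics/n34.png",cv2.resize(np.hstack([a,b]),(800,400)))
E
```

```text
(no output)
```

View pics/n34.png

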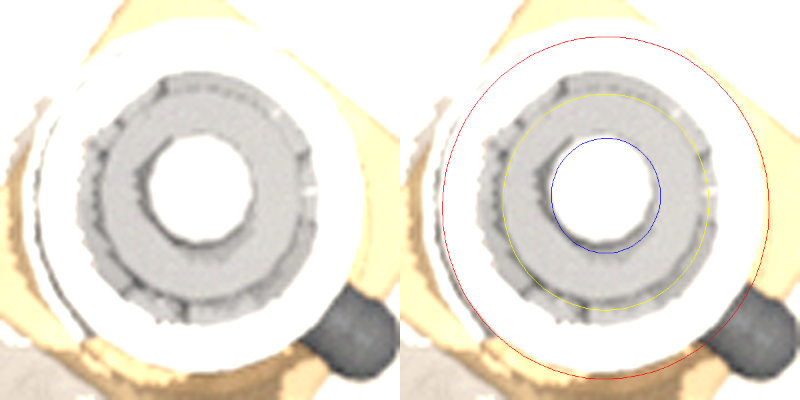

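```bash
python3 - <<'E'
from h import *
c=imaging.camera("wrist"); R,q,o=tool()
cap=[R.apply(k)+q for k in [np.array([1,-1,-1])*(m) for m in capmodel(0,0,0,-.1271)]]
u=proj(c,cap[1].mean(0))[0]
crop(c,u[0],u[1]-5,60,[],"n1.png",4.); crop(c,u[0],u[1]-5,60,cap,"n2.png",4.)
a=cv2.imread("pics/n1.png");b=cv2.imread("pics/n2.png");cv2.imwrite("pics/n5.png",cv2.resize(np.hstack([a,b]),(800,400)))
x,y=.5796,.1445
u=proj(c,[[x,y,.11]])[0]
crop(c,u[0],u[1],45,neckm(x,y),"n6.png",1.)
E
```

```text
(no output)
```

View pics/n5.png

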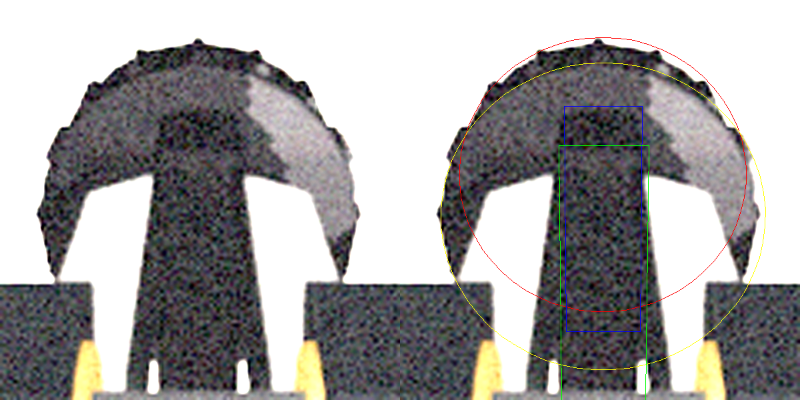

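View pics/n6.png

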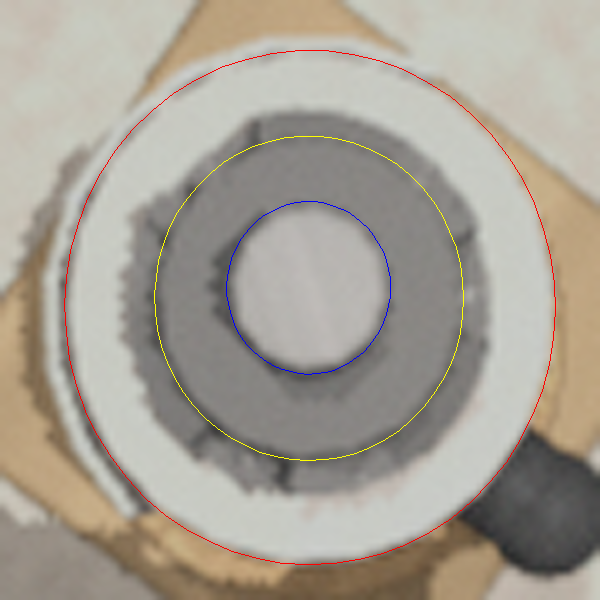

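The held cap also appears about 1.3 px left of its known tool position, so the wrist camera has a small bias. A second view at another yaw will cancel it.

```bash
python3 - <<'E'
from h import *
goto([.494,.174,.317])
E
python3 -m pendant '[[0,0,0,0,0,0.22,1],[0,0,0,0,0,0.22,1],[0,0,0,0,0,0.22,1],[0,0,0,0,0,0.22,1],[0,0,0,0,0,0.22,1],[0,0,0,0,0,0.22,1],[0,0,0,0,0,0.22,1],[0,0,0,0,0,0.22,1],[0,0,0,0,0,0.22,1],[0,0,0,0,0,0.22,1]]' 30
python3 - <<'E'
from h import *
st(); goto([.494,.174,.317],np.radians(-20))
E
```

```text
tot shift units [ 0.457 -0.703  0.007] turn units [-0.001  0.002 -0.   ]
time_s: 8.43
ee_pos: [0.5173, 0.0759, 0.3182]
eef_rot: [3.141, 0.0, -0.349]
force: [-0.3, 0.2, -0.1]
grip_width: 0.0136
t 8.43 ee [0.5173 0.0759 0.3182] rot deg [ 1.7998e+02  2.0000e-02 -2.0000e+01] F [-0.3   0.22 -0.11] M [ 0.057  0.149 -0.05 ] w 0.0136 q [ 0.076  0.227  1.576 -0.     1.339  1.996]
tot shift units [-0.462 -0.702  0.01 ] turn units [ 0.001  0.001 -0.   ]
```

```bash
python3 -m pendant '[[-0.16,-0.24,0,0,0,0,1],[-0.16,-0.24,0,0,0,0,1],[-0.14,-0.22,0,0,0,0,1],[0,0,0,0,0,0,1],[0,0,0,0,0,0,1],[0,0,0,0,0,0,1]]' 30
python3 - <<'E'
from h import *
st()
c=imaging.camera("wrist")
x,y=.5795,.1428
u=proj(c,[[x,y,.11]])[0]; print(u)
crop(c,u[0],u[1],45,[],"n1.png",1.); crop(c,u[0],u[1],45,neckm(x,y),"n2.png",1.)
a=cv2.imread("pics/n1.png");b=cv2.imread("pics/n2.png");cv2.imwrite("pics/n7.png",cv2.resize(np.hstack([a,b]),(800,400)))
E
```

```text
time_s: 8.93
ee_pos: [0.4936, 0.1737, 0.3182]
eef_rot: [3.141, 0.0, -0.342]
force: [-0.4, 0.9, -1.3]
grip_width: 0.0141
t 8.93 ee [0.4936 0.1737 0.3182] rot deg [ 1.7997e+02  1.0000e-02 -1.9620e+01] F [-0.35  0.87 -1.31] M [-0.014  0.128 -0.046] w 0.0141 q [ 0.269  0.228  1.575 -0.     1.339  2.182]
[256.97647035  89.02175531]
```

View pics/n7.png

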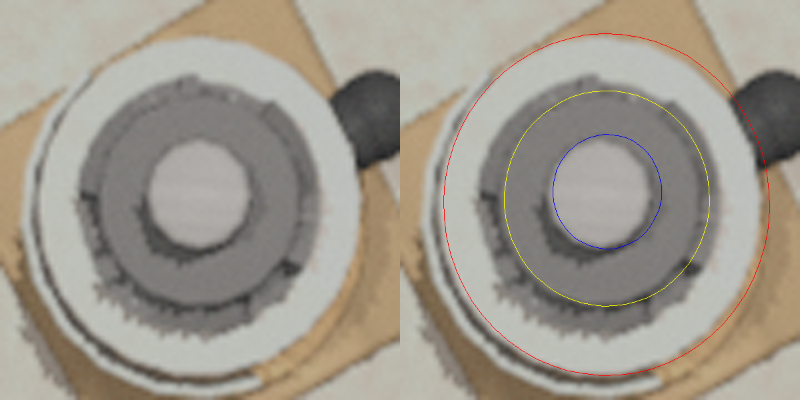

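Solving the two wrist views gives the neck at about (.5796,.1444) with almost no bias at that depth. The top view said (.5795,.1428). I'll move over it and cross-check with the scene camera, which sees the cap and the neck together.

```bash
python3 - <<'E'
from h import *
goto([.5796,.1442,.285],np.radians(-20))
E
```

```text
tot shift units [ 0.757 -0.011  0.277] turn units [0.001 0.    0.011]
```

```bash
python3 -m pendant '[[0.3,0,0,0,0,0,1],[0.3,0,0,0,0,0,1],[0.157,-0.011,0,0,0,0.011,1],[0,0,0.17,0,0,0,1],[0,0,0.107,0,0,0,1],[0,0,0,0,0,0,1],[0,0,0,0,0,0,1],[0,0,0,0,0,0,1]]' 30
python3 - <<'E'
from h import *
st()
R,q,o=tool()
cap=[R.apply(k)+q for k in [np.array([1,-1,-1])*(m) for m in capmodel(0,0,0,-.1271)]]
c=imaging.camera("scene"); x,y=.5796,.1444
Rc=cv2.Rodrigues(c["rvec"])[0]; print("scenecam", -Rc.T@np.array(c["tvec"]).ravel())
K=neckm(x,y)+[circ(x,y,.115,.0245)]
u=proj(c,[[x,y,.14]])[0]
crop(c,u[0],u[1],45,[],"n1.png",2.); crop(c,u[0],u[1],45,cap[:2]+K[:3],"n2.png",2.)
a=cv2.imread("pics/n1.png");b=cv2.imread("pics/n2.png");cv2.imwrite("pics/n8.png",cv2.resize(np.hstack([a,b]),(800,400)))
E
```

```text
time_s: 9.65
ee_pos: [0.5796, 0.1449, 0.2864]
eef_rot: [-3.141, -0.001, -0.348]
force: [0.0, -0.0, -0.7]
grip_width: 0.0141
t 9.65 ee [0.5796 0.1449 0.2864] rot deg [-1.7996e+02 -6.0000e-02 -1.9960e+01] F [ 0.   -0.   -0.66] M [0.004 0.166 0.033] w 0.0141 q [ 0.184  0.418  1.4   -0.     1.322  2.103]
scenecam [ 1.41831496 -0.12360055  0.63744564]
```

View pics/n8.png

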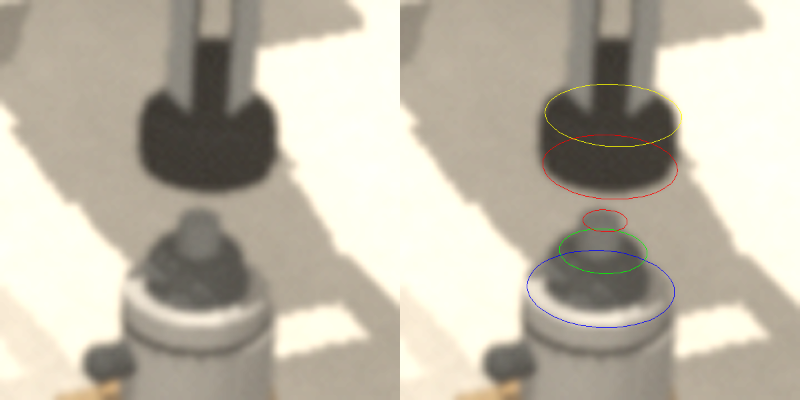

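Scene view: the cap centre is about 207 and the neck about 199 in crop units. Each is offset from its projected model by the same 3 units, so they are aligned to within half a millimetre. Now I'll descend toward the stud contact expected at TCP z≈.236.

```bash
python3 -m pendant '[[0,0,0.1,0,0,0,1],[0,0,0.1,0,0,0,1],[0,0,0.05,0,0,0,1],[0,0,0.05,0,0,0,1],[0,0,0.02,0,0,0,1],[0,0,0,0,0,0,1],[0,0,0,0,0,0,1]]' 30
python3 -c "
from h import *
st(); goto([.5796,.1444,.236],np.radians(-20))"
```

```text
time_s: 10.28
ee_pos: [0.5793, 0.1456, 0.247]
eef_rot: [-3.142, -0.0, -0.347]
force: [-0.0, 0.9, 0.0]
grip_width: 0.0136
t 10.28 ee [0.5793 0.1456 0.247 ] rot deg [-1.80e+02 -1.00e-02 -1.99e+01] F [-0.04  0.86  0.01] M [0.019 0.145 0.03 ] w 0.0136 q [ 0.185  0.453  1.445 -0.     1.244  2.103]
tot shift units [0.006 0.009 0.091] turn units [-0.    -0.     0.003]
```

```bash
python3 -m pendant '[[0.004,0.008,0,0,0,0,1],[0,0,0,0,0,0,1]]' 30;  python3 -m pendant '[[0,0,0.03,0,0,0,1],[0,0,0.02,0,0,0,1],[0,0,0.01,0,0,0,1],[0,0,0,0,0,0,1]]'; python3 -m pendant '[[0,0,0.02,0,0,0,1],[0,0,0.01,0,0,0,1],[0,0,0.0,0,0,0,1]]'
python3 -c "
from h import *
st(); goto([.5796,.1444,.236],np.radians(-20))"
```

```text
time_s: 10.45
ee_pos: [0.5795, 0.1444, 0.2473]
eef_rot: [-3.141, -0.001, -0.347]
force: [-0.4, -0.4, -1.6]
grip_width: 0.0139
time_s: 10.78
ee_pos: [0.5793, 0.1445, 0.2392]
eef_rot: [3.141, 0.001, -0.347]
force: [-0.1, 0.0, -0.3]
grip_width: 0.0138
time_s: 11.03
ee_pos: [0.5794, 0.1445, 0.2359]
eef_rot: [3.142, -0.0, -0.347]
force: [-0.9, -0.7, 1.0]
grip_width: 0.0135
t 11.03 ee [0.5794 0.1445 0.2359] rot deg [180.    -0.   -19.91] F [-0.92 -0.67  1.03] M [0.016 0.285 0.028] w 0.0135 q [ 0.183  0.463  1.457 -0.     1.222  2.101]
tot shift units [ 0.002  0.    -0.001] turn units [ 0.    -0.     0.003]
```

```bash
for i in 1 2; do python3 -m pendant '[[0,0,0.008,0,0,0,1],[0,0,0.0,0,0,0,1],[0,0,0.0,0,0,0,1]]' | tr '\n' ' '; echo; done;  python3 -m pendant '[[0,0,0.008,0,0,0,1],[0,0,0.0,0,0,0,1],[0,0,0.0,0,0,0,1]]'
python3 -c "
from h import *
st()"
```

```text
time_s: 11.28 ee_pos: [0.5794, 0.1445, 0.2352] eef_rot: [-3.141, -0.0, -0.347] force: [0.2, -0.6, 2.5] grip_width: 0.0135 
time_s: 11.53 ee_pos: [0.5794, 0.1445, 0.2342] eef_rot: [-3.142, -0.0, -0.347] force: [-0.3, -0.2, 1.9] grip_width: 0.0139 
time_s: 11.78
ee_pos: [0.5794, 0.1445, 0.2332]
eef_rot: [-3.142, -0.0, -0.347]
force: [-0.4, -0.4, 2.3]
grip_width: 0.0137
t 11.78 ee [0.5794 0.1445 0.2332] rot deg [-1.800e+02 -1.000e-02 -1.991e+01] F [-0.44 -0.43  2.34] M [0.016 0.278 0.006] w 0.0137 q [0.183 0.466 1.459 0.    1.216 2.101]
```

```bash
for i in 1; do python3 -m pendant '[[0,0,0.008,0,0,0,1],[0,0,0.0,0,0,0,1],[0,0,0.0,0,0,0,1]]' | tr '\n' ' '; echo; done;  python3 -m pendant '[[0,0,0.006,0,0,0,1],[0,0,0.0,0,0,0,1],[0,0,0.0,0,0,0,1]]'
python3 -c "
from h import *
st()"
```

```text
time_s: 12.03 ee_pos: [0.5794, 0.1445, 0.2322] eef_rot: [-3.142, -0.0, -0.347] force: [-0.0, 0.1, 3.1] grip_width: 0.0142 
time_s: 12.28
ee_pos: [0.5794, 0.1445, 0.2315]
eef_rot: [-3.141, -0.0, -0.347]
force: [-0.9, 0.5, 3.5]
grip_width: 0.0138
t 12.28 ee [0.5794 0.1445 0.2315] rot deg [-1.7999e+02 -1.0000e-02 -1.9910e+01] F [-0.93  0.47  3.45] M [0.157 0.196 0.005] w 0.0138 q [0.183 0.467 1.461 0.    1.213 2.101]
```

```bash
for i in 1 2; do python3 -m pendant '[[0,0,0.005,0,0,0,1],[0,0,0.0,0,0,0,1],[0,0,0.0,0,0,0,1]]' | tr '\n' ' '; echo; done;  python3 -m pendant '[[0,0,0.005,0,0,0,1],[0,0,0.0,0,0,0,1],[0,0,0.0,0,0,0,1]]'
python3 -c "
from h import *
st()"
```

```text
time_s: 12.53 ee_pos: [0.5794, 0.1445, 0.2312] eef_rot: [-3.141, -0.0, -0.347] force: [-1.9, -0.5, 5.5] grip_width: 0.0136 
time_s: 12.78 ee_pos: [0.5794, 0.1445, 0.231] eef_rot: [-3.141, -0.001, -0.347] force: [-3.8, -0.5, 8.6] grip_width: 0.0136 
time_s: 13.03
ee_pos: [0.5795, 0.1445, 0.2309]
eef_rot: [-3.141, -0.001, -0.347]
force: [-4.9, -1.6, 12.9]
grip_width: 0.0139
t 13.03 ee [0.5795 0.1445 0.2309] rot deg [-1.7997e+02 -5.0000e-02 -1.9900e+01] F [-4.94 -1.56 12.91] M [-0.149  1.075  0.   ] w 0.0139 q [ 0.183  0.468  1.462 -0.     1.211  2.101]
```

Thread contact is felt at 8.8 mm over the seat, within the 8.5 to 12 mm range. I'll ease the press a little, then turn anticlockwise in small steps.

```bash
python3 -m pendant '[[-0.003,0.001,-0.004,0,0,0,1],[0,0,0.0,0,0,0,1]]' | tr '\n' ' '; echo; python3 -m pendant '[[0,0,-0.001,0,0,-0.1,1],[0,0,-0.001,0,0,-0.1,1],[0,0,0,0,0,0,1]]' 
python3 -c "
from h import *
st()"
```

```text
time_s: 13.2 ee_pos: [0.5793, 0.1445, 0.231] eef_rot: [-3.141, -0.002, -0.347] force: [-0.1, 0.1, 7.8] grip_width: 0.0136 
time_s: 13.45
ee_pos: [0.5795, 0.1444, 0.2314]
eef_rot: [-3.141, -0.002, -0.239]
force: [0.8, -2.2, 8.4]
grip_width: 0.0137
t 13.45 ee [0.5795 0.1444 0.2314] rot deg [-1.7997e+02 -1.3000e-01 -1.3720e+01] F [ 0.78 -2.21  8.43] M [-0.281 -0.078  0.031] w 0.0137 q [ 0.183  0.467  1.462 -0.     1.21   1.993]
```

```bash
for i in 1 2; do python3 -m pendant '[[0,0,-0.0015,0,0,-0.1,1],[0,0,-0.0015,0,0,-0.1,1],[0,0,-0.0015,0,0,-0.1,1]]' | tr '\n' ' '; echo; done
python3 -c "
from h import *
st()"
```

```text
time_s: 13.7 ee_pos: [0.5795, 0.1444, 0.232] eef_rot: [-3.141, -0.002, -0.083] force: [1.2, -0.1, 8.8] grip_width: 0.0137 
time_s: 13.95 ee_pos: [0.5796, 0.1444, 0.2326] eef_rot: [-3.142, -0.003, 0.074] force: [0.5, -0.0, 9.8] grip_width: 0.0135 
t 13.95 ee [0.5796 0.1444 0.2326] rot deg [-1.80e+02 -1.60e-01  4.22e+00] F [ 0.49 -0.03  9.77] M [-0.154  0.03  -0.144] w 0.0135 q [ 0.183  0.466  1.461 -0.     1.212  1.68 ]
```

```bash
for i in 1 2; do python3 -m pendant '[[0,0,-0.0018,0,0,-0.1,1],[0,0,-0.0018,0,0,-0.1,1],[0,0,-0.0018,0,0,-0.1,1]]' | tr '\n' ' '; echo; done
python3 -c "
from h import *
st()"
```

```text
time_s: 14.2 ee_pos: [0.5796, 0.1445, 0.2333] eef_rot: [3.141, -0.003, 0.231] force: [1.4, 0.1, 9.4] grip_width: 0.0135 
time_s: 14.45 ee_pos: [0.5794, 0.1445, 0.2337] eef_rot: [3.141, -0.002, 0.388] force: [0.1, 1.4, 8.1] grip_width: 0.0137 
t 14.45 ee [0.5794 0.1445 0.2337] rot deg [ 1.7998e+02 -1.1000e-01  2.2230e+01] F [0.08 1.4  8.12] M [ 0.002  0.126 -0.085] w 0.0137 q [ 0.183  0.464  1.46  -0.     1.215  1.366]
```

```bash
for i in 1 2; do python3 -m pendant '[[0,0,0,0,0,-0.1,1],[0,0,0,0,0,-0.1,1]]' | tr '\n' ' '; echo; done
python3 -c "
from h import *
st()"
```

```text
time_s: 14.62 ee_pos: [0.5793, 0.1445, 0.2336] eef_rot: [3.141, -0.002, 0.493] force: [0.3, -0.7, 9.1] grip_width: 0.0137 
time_s: 14.78 ee_pos: [0.5793, 0.1445, 0.2336] eef_rot: [3.141, -0.001, 0.598] force: [-0.5, -0.3, 8.0] grip_width: 0.0137 
t 14.78 ee [0.5793 0.1445 0.2336] rot deg [ 1.7996e+02 -8.0000e-02  3.4240e+01] F [-0.52 -0.31  7.97] M [-0.19   0.429 -0.074] w 0.0137 q [ 0.183  0.465  1.46  -0.     1.215  1.156]
```

```bash
for i in 1 2 3; do python3 -m pendant '[[0,0,0,0,0,-0.1,1],[0,0,0,0,0,-0.1,1]]' | tr '\n' ' '; echo; done
python3 -c "
from h import *
st()"
```

```text
time_s: 14.95 ee_pos: [0.5791, 0.1445, 0.233] eef_rot: [3.141, -0.0, 0.702] force: [0.2, 0.2, 3.0] grip_width: 0.0136 
time_s: 15.12 ee_pos: [0.579, 0.1445, 0.2328] eef_rot: [3.141, -0.0, 0.807] force: [0.4, -0.5, 3.4] grip_width: 0.0137 
time_s: 15.28 ee_pos: [0.5791, 0.1445, 0.2327] eef_rot: [3.141, -0.0, 0.912] force: [1.9, 0.0, 2.5] grip_width: 0.0133 
t 15.28 ee [0.5791 0.1445 0.2327] rot deg [179.99  -0.    52.24] F [1.9  0.05 2.5 ] M [-0.011 -0.266 -0.074] w 0.0133 q [ 0.183  0.465  1.461 -0.     1.215  0.842]
```

The force dropped from 8 N to 3 N (spring only) near yaw 40°, so the lugs are off the lips and over the starts. Next I press down into them.

```bash
for i in 1 2 3; do python3 -m pendant '[[0,0,0.008,0,0,0,1],[0,0,0.004,0,0,0,1],[0,0,0,0,0,0,1]]' | tr '\n' ' '; echo; done
python3 -c "
from h import *
st()"
```

```text
time_s: 15.53 ee_pos: [0.5792, 0.1445, 0.2314] eef_rot: [3.141, -0.0, 0.907] force: [1.6, 0.7, 4.2] grip_width: 0.0138 
time_s: 15.78 ee_pos: [0.5792, 0.1445, 0.23] eef_rot: [3.141, -0.0, 0.908] force: [1.3, 0.0, 4.8] grip_width: 0.0135 
time_s: 16.03 ee_pos: [0.5791, 0.1445, 0.2286] eef_rot: [3.141, -0.0, 0.909] force: [1.9, 0.5, 4.9] grip_width: 0.0132 
t 16.03 ee [0.5791 0.1445 0.2286] rot deg [ 1.7997e+02 -3.0000e-02  5.2060e+01] F [1.86 0.52 4.86] M [-0.049 -0.226 -0.092] w 0.0132 q [ 0.183  0.47   1.465 -0.     1.206  0.845]
```

```bash
for i in 1 2; do python3 -m pendant '[[0,0,0.008,0,0,0,1],[0,0,0.004,0,0,0,1],[0,0,0,0,0,0,1]]' | tr '\n' ' '; echo; done;  for i in 1 2; do python3 -m pendant '[[0,0,0.005,0,0,0,1],[0,0,0,0,0,0,1]]' | tr '\n' ' '; echo; done
python3 -c "
from h import *
st()"
```

```text
time_s: 16.28 ee_pos: [0.5792, 0.1445, 0.2273] eef_rot: [3.141, -0.0, 0.909] force: [1.4, -0.5, 5.5] grip_width: 0.0139 
time_s: 16.53 ee_pos: [0.5792, 0.1445, 0.2259] eef_rot: [3.141, -0.001, 0.909] force: [1.7, -0.2, 5.7] grip_width: 0.0139 
time_s: 16.7 ee_pos: [0.5792, 0.1445, 0.2253] eef_rot: [3.141, -0.001, 0.909] force: [1.4, -0.3, 6.9] grip_width: 0.0138 
time_s: 16.87 ee_pos: [0.5792, 0.1445, 0.2247] eef_rot: [3.141, -0.001, 0.909] force: [1.2, 0.5, 6.4] grip_width: 0.0139 
t 16.87 ee [0.5792 0.1445 0.2247] rot deg [ 1.7997e+02 -4.0000e-02  5.2060e+01] F [1.17 0.48 6.4 ] M [-0.098 -0.14  -0.05 ] w 0.0139 q [ 0.183  0.474  1.468 -0.     1.199  0.845]
```

The cap went down to the start floor (2.6 mm) on spring force alone. Now I screw clockwise, following it down.

```bash
python3 -m pendant '[[0,0,-0.005,0,0,0,1],[0,0,0,0,0,0.1,1],[0,0,0,0,0,0.1,1]]' | tr '\n' ' '; echo; for i in 1 2; do python3 -m pendant '[[0,0,0,0,0,0.1,1],[0,0,0,0,0,0.1,1]]' | tr '\n' ' '; echo; done
python3 -c "
from h import *
st()"
```

```text
time_s: 17.12 ee_pos: [0.579, 0.1446, 0.2252] eef_rot: [3.141, -0.0, 0.802] force: [0.7, 0.9, 5.6] grip_width: 0.014 
time_s: 17.28 ee_pos: [0.579, 0.1446, 0.2251] eef_rot: [-3.142, -0.0, 0.697] force: [0.8, -0.6, 6.2] grip_width: 0.0138 
time_s: 17.45 ee_pos: [0.579, 0.1446, 0.2252] eef_rot: [3.142, -0.0, 0.592] force: [0.1, 0.5, 6.1] grip_width: 0.0138 
t 17.45 ee [0.579  0.1446 0.2252] rot deg [ 1.800e+02 -2.000e-02  3.392e+01] F [0.11 0.51 6.15] M [ 0.085 -0.033  0.067] w 0.0138 q [0.183 0.473 1.468 0.    1.2   1.162]
```

```bash
for i in 1 2 3; do python3 -m pendant '[[0,0,0.001,0,0,0.1,1],[0,0,0.001,0,0,0.1,1]]' | tr '\n' ' '; echo; done
python3 -c "
from h import *
st()"
```

```text
time_s: 17.62 ee_pos: [0.5791, 0.1446, 0.225] eef_rot: [3.142, -0.0, 0.487] force: [1.7, 0.1, 5.9] grip_width: 0.0141 
time_s: 17.78 ee_pos: [0.5791, 0.1446, 0.2247] eef_rot: [3.142, -0.001, 0.383] force: [1.2, 0.1, 5.7] grip_width: 0.0136 
time_s: 17.95 ee_pos: [0.5791, 0.1446, 0.2245] eef_rot: [3.142, -0.001, 0.278] force: [1.0, -0.1, 6.7] grip_width: 0.0134 
t 17.95 ee [0.5791 0.1446 0.2245] rot deg [ 1.800e+02 -3.000e-02  1.593e+01] F [ 0.95 -0.12  6.73] M [ 0.098 -0.116  0.033] w 0.0134 q [0.183 0.474 1.469 0.    1.198 1.476]
```

```bash
for i in 1 2 3; do python3 -m pendant '[[0,0,0.0015,0,0,0.1,1],[0,0,0.0015,0,0,0.1,1]]' | tr '\n' ' '; echo; done
python3 -c "
from h import *
st()"
```

```text
time_s: 18.12 ee_pos: [0.5792, 0.1446, 0.2242] eef_rot: [-3.142, -0.001, 0.173] force: [1.7, 0.1, 7.1] grip_width: 0.0141 
time_s: 18.28 ee_pos: [0.5792, 0.1446, 0.2239] eef_rot: [-3.142, -0.001, 0.068] force: [1.2, -0.2, 6.1] grip_width: 0.0135 
time_s: 18.45 ee_pos: [0.5792, 0.1446, 0.2235] eef_rot: [-3.141, -0.001, -0.036] force: [1.4, 0.1, 5.9] grip_width: 0.0139 
t 18.45 ee [0.5792 0.1446 0.2235] rot deg [-1.7999e+02 -5.0000e-02 -2.0800e+00] F [1.4  0.13 5.86] M [ 0.013 -0.182  0.062] w 0.0139 q [ 0.183  0.475  1.47  -0.     1.196  1.79 ]
```

```bash
for i in 1 2 3; do python3 -m pendant '[[0,0,0.001,0,0,0.08,1],[0,0,0.0,0,0,0.04,1],[0,0,0,0,0,0,1]]' | tr '\n' ' '; python3 -c "
from h import *
st()"; done
```

```text
time_s: 18.7 ee_pos: [0.5792, 0.1445, 0.2234] eef_rot: [-3.141, -0.001, -0.098] force: [2.0, -1.3, 5.3] grip_width: 0.0133 t 18.7 ee [0.5792 0.1445 0.2234] rot deg [-1.7999e+02 -5.0000e-02 -5.6200e+00] F [ 2.04 -1.27  5.3 ] M [-0.095 -0.29  -0.009] w 0.0133 q [ 0.183  0.475  1.47  -0.     1.196  1.852]
time_s: 18.95 ee_pos: [0.5792, 0.1445, 0.2233] eef_rot: [-3.141, -0.001, -0.161] force: [2.2, -0.6, 5.8] grip_width: 0.0138 t 18.95 ee [0.5792 0.1445 0.2233] rot deg [-1.7999e+02 -6.0000e-02 -9.2200e+00] F [ 2.18 -0.57  5.77] M [-0.036 -0.321  0.007] w 0.0138 q [ 0.183  0.475  1.47  -0.     1.195  1.915]
time_s: 19.2 ee_pos: [0.5793, 0.1445, 0.2231] eef_rot: [-3.141, -0.001, -0.224] force: [2.8, -0.1, 4.9] grip_width: 0.014 t 19.2 ee [0.5793 0.1445 0.2231] rot deg [-1.7998e+02 -6.0000e-02 -1.2820e+01] F [ 2.8  -0.15  4.86] M [-0.065 -0.398  0.085] w 0.014 q [ 0.183  0.475  1.47  -0.     1.195  1.978]
```

```bash
for i in 1 2 ; do python3 -m pendant '[[-0.001,0,0.001,0,0,0.08,1],[0,0,0.0,0,0,0.04,1],[0,0,0,0,0,0,1]]' | tr '\n' ' '; python3 -c "
from h import *
st()"; done
```

```text
time_s: 19.45 ee_pos: [0.5792, 0.1446, 0.2231] eef_rot: [-3.141, -0.001, -0.286] force: [2.7, -0.4, 6.2] grip_width: 0.0137 t 19.45 ee [0.5792 0.1446 0.2231] rot deg [-1.7997e+02 -8.0000e-02 -1.6410e+01] F [ 2.69 -0.44  6.22] M [-0.079 -0.474  0.016] w 0.0137 q [ 0.183  0.475  1.47  -0.     1.195  2.041]
time_s: 19.7 ee_pos: [0.5792, 0.1445, 0.223] eef_rot: [-3.141, -0.002, -0.349] force: [3.3, -1.3, 5.8] grip_width: 0.0139 t 19.7 ee [0.5792 0.1445 0.223 ] rot deg [-1.7996e+02 -1.1000e-01 -2.0010e+01] F [ 3.28 -1.27  5.79] M [-0.166 -0.73   0.044] w 0.0139 q [ 0.183  0.475  1.47  -0.     1.194  2.103]
```

```bash
for i in 1 2 ; do python3 -m pendant '[[-0.001,0,0,0,0,0.08,1],[0,0,0.0,0,0,0.02,1],[0,0,0,0,0,0,1]]' | tr '\n' ' '; python3 -c "
from h import *
st()"; done
```

```text
time_s: 19.95 ee_pos: [0.5795, 0.1444, 0.223] eef_rot: [-3.141, -0.003, -0.401] force: [7.8, -1.4, 4.4] grip_width: 0.0137 t 19.95 ee [0.5795 0.1444 0.223 ] rot deg [-1.7995e+02 -1.7000e-01 -2.2960e+01] F [ 7.8  -1.37  4.36] M [-0.361 -1.571  0.304] w 0.0137 q [ 1.830e-01  4.750e-01  1.470e+00 -1.000e-03  1.193e+00  2.155e+00]
time_s: 20.2 ee_pos: [0.5795, 0.1443, 0.223] eef_rot: [-3.141, -0.003, -0.453] force: [9.3, -1.8, 2.3] grip_width: 0.0141 t 20.2 ee [0.5795 0.1443 0.223 ] rot deg [-179.94   -0.19  -25.95] F [ 9.25 -1.82  2.31] M [-0.488 -1.731  0.628] w 0.0141 q [ 1.830e-01  4.750e-01  1.471e+00 -1.000e-03  1.193e+00  2.207e+00]
```

Torque is rising (Mz 0.6) with z at 1.0 mm over the seat, which looks like the firm stop. I'll relax the side load and turn, then look.

```bash
python3 -m pendant '[[0.004,0,0,0,0,-0.06,1],[0,0,0.0,0,0,0,1]]' | tr '\n' ' '; python3 - <<'E'
from h import *
st()
R,q,o=tool()
cap=[R.apply(k)+q for k in [np.array([1,-1,-1])*(m) for m in capmodel(0,0,0,-.1271)]]
c=imaging.camera("wrist")
u=proj(c,cap[1].mean(0))[0]
crop(c,u[0],u[1]-5,60,[],"n1.png",4.); crop(c,u[0],u[1]-5,60,cap,"n2.png",4.)
a=cv2.imread("pics/n1.png");b=cv2.imread("pics/n2.png");cv2.imwrite("pics/n9.png",cv2.resize(np.hstack([a,b]),(800,400)))
c=imaging.camera("scene"); x,y=.5796,.1444
u=proj(c,[[x,y,.14]])[0]
crop(c,u[0],u[1],45,[],"s9.png",2.,400)
E
```

```text
time_s: 20.37 ee_pos: [0.5797, 0.1443, 0.223] eef_rot: [-3.141, -0.003, -0.419] force: [7.1, -0.8, 5.1] grip_width: 0.0135 t 20.37 ee [0.5797 0.1443 0.223 ] rot deg [-1.7995e+02 -1.5000e-01 -2.4000e+01] F [ 7.11 -0.8   5.09] M [-0.308 -1.239  0.422] w 0.0135 q [ 1.830e-01  4.760e-01  1.470e+00 -1.000e-03  1.194e+00  2.173e+00]
```

View pics/n9.png

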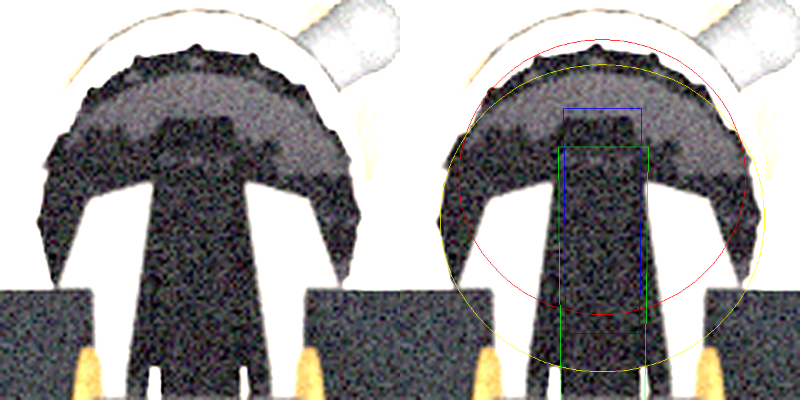

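View pics/s9.png

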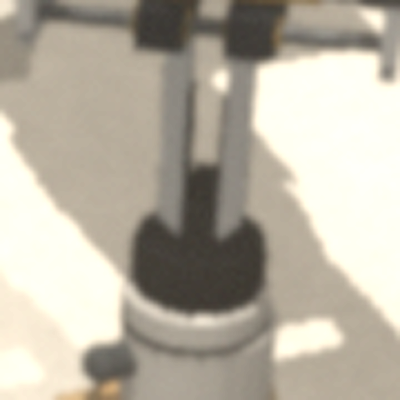

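```bash
python3 -m pendant '[[0.004,-0.002,0,0,0,-0.05,1],[0.003,0,0.0,0,0,0,1],[0,0,0.0,0,0,0,1]]' | tr '\n' ' '; python3 -c "
from h import *
st()"
python3 -m pendant '[[0,0,0,0,0,0.08,1],[0,0,0.0,0,0,0,1],[0,0,0.0,0,0,0,1]]' | tr '\n' ' '; python3 -c "
from h import *
st()"
```

```text
time_s: 20.72 ee_pos: [0.5801, 0.1442, 0.223] eef_rot: [-3.141, -0.001, -0.395] force: [2.8, -1.5, 7.6] grip_width: 0.0138 t 20.72 ee [0.5801 0.1442 0.223 ] rot deg [-1.7999e+02 -6.0000e-02 -2.2610e+01] F [ 2.8  -1.47  7.57] M [-0.305 -0.313  0.203] w 0.0138 q [ 0.183  0.477  1.467 -0.     1.196  2.148]
time_s: 20.97 ee_pos: [0.5802, 0.1442, 0.223] eef_rot: [-3.142, -0.001, -0.437] force: [2.6, -2.5, 6.2] grip_width: 0.0138 t 20.97 ee [0.5802 0.1442 0.223 ] rot deg [-1.800e+02 -8.000e-02 -2.501e+01] F [ 2.58 -2.45  6.24] M [-0.467 -0.396  0.425] w 0.0138 q [ 1.830e-01  4.770e-01  1.468e+00 -1.000e-03  1.196e+00  2.190e+00]
```

```bash
python3 -m pendant '[[0,0,-0.002,0,0,-0.06,1],[0,0,-0.002,0,0,-0.05,1],[0,0,0.0,0,0,0,1]]' 10 | tr '\n' ' '; python3 -c "
from h import *
st()"
python3 -m pendant '[[0,0,0,0,0,0,0.6],[0,0,0.0,0,0,0,0.4],[0,0,0.0,0,0,0,0.2],[0,0,0.0,0,0,0,0.2],[0,0,0.0,0,0,0,0.2]]' | tr '\n' ' '; python3 -c "
from h import *
st()
R,q,o=tool()
c=imaging.camera('wrist')
cap=capmodel(.5797,.1443,-20.5,.096)
u=proj(c,cap[1].mean(0))[0]
crop(c,u[0],u[1]-5,60,cap,'r1.png',4.)"
```

```text
time_s: 21.22 ee_pos: [0.5799, 0.1442, 0.223] eef_rot: [3.141, -0.0, -0.378] force: [2.5, -1.9, 4.2] grip_width: 0.0141 t 21.22 ee [0.5799 0.1442 0.223 ] rot deg [ 1.7999e+02 -1.0000e-02 -2.1660e+01] F [ 2.48 -1.92  4.23] M [-0.212 -0.181 -0.027] w 0.0141 q [ 0.183  0.477  1.468 -0.     1.197  2.131]
time_s: 21.63 ee_pos: [0.5797, 0.1444, 0.2228] eef_rot: [3.141, 0.001, -0.379] force: [1.4, 0.2, -0.7] grip_width: 0.0373 t 21.63 ee [0.5797 0.1444 0.2228] rot deg [ 1.7998e+02  3.0000e-02 -2.1720e+01] F [ 1.36  0.23 -0.69] M [-0.004  0.141 -0.023] w 0.0373 q [0.183 0.477 1.468 0.    1.197 2.133]
```

View pics/r1.png

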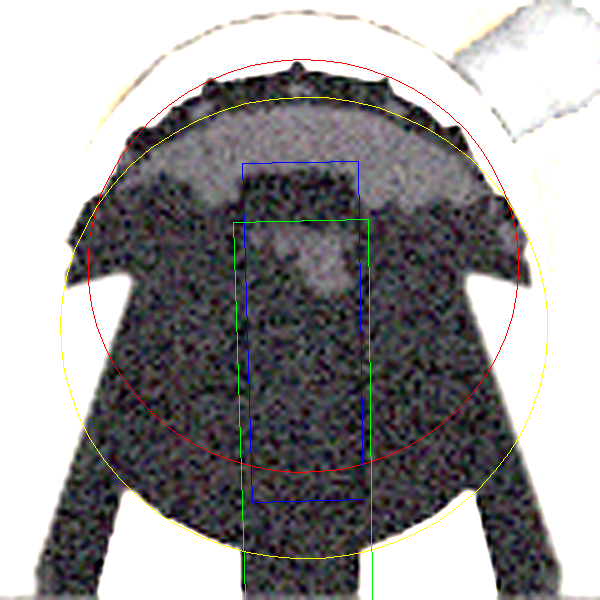

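```bash
python3 -m pendant '[[0,0,-0.05,0,0,0,0.2],[0,0,-0.15,0,0,0,0.2],[0,0,-0.25,0,0,0,0.2],[0,0,-0.25,0,0,0,0.2],[-0.2,0,-0.1,0,0,0,0.2],[-0.3,0,0,0,0,0,0.2],[-0.2,0,0,0,0,0,0.2],[0,0,0,0,0,0,0.2],[0,0,0,0,0,0,0.2]]' | tr '\n' ' '; python3 -c "
from h import *
st()
R,q,o=tool()
c=imaging.camera('wrist')
x,y=.5795,.1444
cap=capmodel(x,y,-21,.096)
u=proj(c,cap[1].mean(0))[0]; print(u)
crop(c,u[0],u[1],45,cap+[circ(x,y,.095,.034)],'r2.png',3.)
c=imaging.camera('scene')
u=proj(c,[[x,y,.12]])[0]
crop(c,u[0],u[1],40,[],'n1.png',2.)
crop(c,u[0],u[1],40,cap+[circ(x,y,.095,.034)],'n2.png',2.)
a=cv2.imread('pics/n1.png');b=cv2.imread('pics/n2.png');cv2.imwrite('pics/r3.png',cv2.resize(np.hstack([a,b]),(800,400)))
"
```

```text
time_s: 22.43 ee_pos: [0.5013, 0.1758, 0.3201] eef_rot: [-3.141, -0.001, -0.378] force: [0.2, 0.3, 0.7] grip_width: 0.0378 t 22.43 ee [0.5013 0.1758 0.3201] rot deg [-1.7995e+02 -6.0000e-02 -2.1640e+01] F [0.2  0.33 0.69] M [-0.009  0.106 -0.008] w 0.0378 q [ 0.268  0.244  1.551 -0.     1.345  2.217]
[257.39210209  96.31070116]
```

View pics/r2.png

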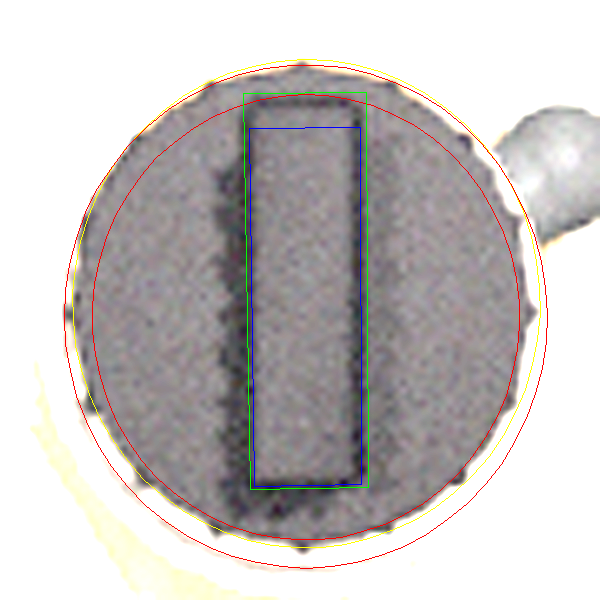

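View pics/r3.png

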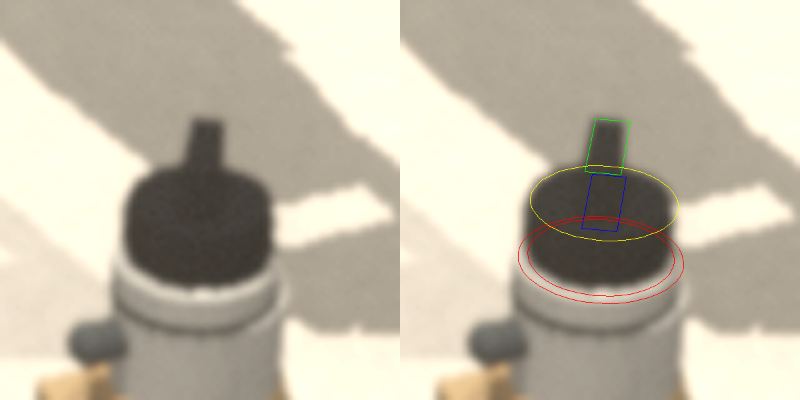

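```bash
python3 -c "
from h import *
c=imaging.camera('top'); cv2.imwrite('pics/t9.png',c['image'][:,:,::-1])
st()"
```

```text
t 22.58 ee [0.5025 0.1751 0.3191] rot deg [ 1.800e+02 -1.000e-02 -2.174e+01] F [ 0.03  0.21 -0.11] M [0.088 0.127 0.009] w 0.0379 q [ 0.267  0.247  1.549 -0.     1.345  2.217]
```

View pics/t9.png

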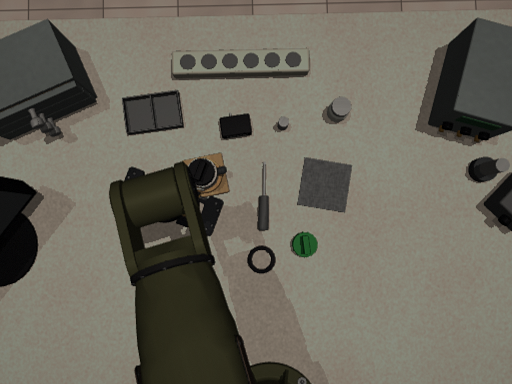

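The top view shows every bystander at its starting pixel: adapter (236,126), cell (283,124), jar (340,109), screwdriver (264,200), bezel (261,259), green look-alike (304,244), tray (153,112). The mat is empty and the cap is on the camera at (205,172). The arm is clear of everything.

```bash
python3 -c "
from station import hand_in
print(hand_in())"
```

```text
the job is handed in; nothing more can be done
None
```

The cap is screwed onto the camera and, by my checks, fully home. I handed the job in at about 22.6 s of the 72 s allowed; hand-in gives no verdict.

**What I did:**
- **Placing:** I gripped the black cap by its bar, set it over the neck and pressed it gently. The stud touched at about the expected height, and the lugs met the thread edges at 8.8 mm, with at most about 13 N of press.
- **Turning back:** I turned it anticlockwise about 60° up onto the lips. The push then dropped from 8 N to 3 N as the lugs fell into the starts, and I followed them down to 2.6 mm.
- **Screwing home:** I turned it clockwise about 73° until the torque rose firmly, with the cap 1 mm over the seat. I eased the torque off, let go and backed away.

**Last checks:**
- **Fit:** the wrist and scene pictures after release match a level cap 1 mm over the shoulder.
- **Bystanders:** the top picture shows them all where they started, and the arm touches nothing.

**Disagreements and gaps:**
- The top and wrist cameras differed by about 1.6 mm on where the neck was. I used the wrist figure, and the scene view agreed sideways.
- The wrist force showed a sideways load of about 9 N at the stop, which I eased off before letting go.
- I did not turn back as far as the wall, so the full 60–80° from it was not measured. I took home from the stop torque (about 0.6 N m) and the height.

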